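# Set the strip-sizing fence to the flagged stop

### The arm

A 6-joint arm with a two-finger parallel gripper is mounted at the origin on the work surface. World frame = base frame: x ahead of the robot, y to its left, z up, the work surface at z = 0. Lengths are in m, angles in degrees, forces in N, time in s.
With the tool pointing down it reaches from about 0.35 to 0.875 m from the base axis. Payload 4.2 kg.
Tool frame: the origin (TCP) lies at the very end of the fingers, on their centre line; the grasp point (between the pads) lies 19 mm behind it; z points along the fingers, y is the line along which they close (so a half turn about z gives the same grasp; the last joint's range is limited). The gripper opens to 87 mm and grips with 3 to 60 N. Pads are 19 mm wide; open, the fingers measure 117 mm over their backs; the gripper's body (75 mm by 190 mm) begins 51 mm behind the grasp point.
Start: joints at [-58.579, 22.042, 0.453, 0, -68.411, -14.817], TCP at [0.179, -0.599, 0.223] pointing down, gripper open.
Joint ranges: [-179.83, 179.83], [-69.29, 118.12], [-61.27, 80.66], [-181.25, 117.63], [-171.15, -9.14], [-177.46, 177.46]. Speed limits (degrees/s): [159.86, 159.86, 180, 180, 180, 180].

### API

Orientations are given as a 3x3 rotation matrix whose columns are the frame's x, y, z axes.
In Python, from station import monitor, cams, ticket gives the robot as it stands.
- The arm moves only by the tool drive_tool, never from a script. Its argument "moves" is a list of rows, each an object with "delta_pos": the shift along the tool's x, y, z in mm, a list of three; "turn": the turn about the tool's z in rad; "claw": the opening, from 0 (shut) to 1 (fully open). A call has 1 to 12 rows; each row shifts and turns the commanded pose from where the row before left it, along the tool's axes as they then stand; what a row does not reach is not made up. A row lasts 1/8 s, in which the tool goes at most 62.5 mm and 10.7 degrees, less where a joint would pass 70% of its speed; a pose out of reach is approached as far as the arm can. A call is refused whole if a number of a shift passes 62.5 or a number of a turn 0.188, either way. A call with a gripper value outside its range is refused whole. The fingers move at their own pace and stop on an object; the grip force is fixed at half the most. Time passes only in rows, so rows that do not move let the fingers close. It gives the time, the measured TCP pose, the force, the opening and the grip force at its end, in the units of the state.
- monitor.sense(): the state, without advancing time (a new reading comes with each control period).
- cams.capture(name): name is "scene" or "side" or "wrist"; returns a dict with "color" (400x640x3 uint8, red, green, blue), "range_z" (400x640 float32, m along the optical axis (not along the pixel's ray), 0 where there is no reading), "vertical_fov" (degrees; the focal length in pixels is half the picture's height over the tangent of half this angle, whatever the lens; pixels are square), "cx", "cy" (the principal point, pixels), "extrinsics" (4x4, takes a point from camera to world coordinates). Camera axes: x right, y down, z forward; pixel columns grow to the right and rows downward; lengths in m; the calibration is good to about 2 mm. A picture is of the moment at which its call begins.
- ticket.finish_job(): hands the job in; it is judged then, once.
The state is a dict: "time_s": time; "joints": joint angles; "joint_velocities": joint speeds; "effort": joint torques, N m; "tcp_pos": TCP position; "ee_rot": TCP orientation; "wrist_force": force on the tool from outside, world axes, zero at the start; "moment": the same for the moment, N m; "gripper_width": opening from 0.0 (shut) to 1.0 (fully open); "gripper_force": force on a finger pad.
Only numpy, scipy, OpenCV 4.12 (cv2) and the standard library are available. Lean on these libraries where they do the work, as an engineer would, in place of code of your own. Each camera call takes 0.05 s, during which the arm holds its last target. There are 200 camera calls.

### The job

On the silversmith's sizing rail, press down the ribbed plate in the middle of the sliding fence to free its friction brake and, keeping the plate pressed, gently push the fence along the rail until it meets the clamp that carries the upright pointed flag (not the plain clamp at the other end). Then let the plate come up again so that the fence is held there. Work with the fingertips only: grip and lift nothing, and leave the other things on the bench where they lie.

Things in the scene. Friction and masses are not known exactly. Their poses are not given: they have to be found in the camera images.
- rail: Fixed aluminium sizing rail, 440 mm long along its own y axis, on a 70 mm wide dark foot; top of the rail 30 mm above the bench. Origin: centre of the underside, on the bench. Its position and yaw vary.
- fence: Steel carriage, slides along the rail's y axis only. 92 mm long along the rail, 76 mm across. Each end has an upright block, 18 mm long, its top 56 mm above the bench; between them is a 56 mm long recess, open to both sides, with the ribbed plate in it. A thin blade sticks out 44 mm on its -x side, lower than the plate. Origin: its centre, on the rail's top, 30 mm above the bench; axes as the rail's.
- fence_mid (a point): The fence's centre on the rail's top. When the fence touches a clamp this point is 61 mm along the rail from the clamp's origin. The fence weighs about 0.4 kg. With the plate up a friction brake holds it against some 12 to 20 N; with the plate down it slides at 1 to 2 N.
- plate_top (a point): Centre of the top face of the ribbed press plate in the middle of the fence, 54 mm along the rail by 62 mm across. With the plate up it is 48 mm above the bench, 8 mm below the tops of the end blocks.
- plate (a joint): How far the plate is pressed down, m: about 0 up, 0.008 fully down (hard limit). Spring: about 6 N to move it, 7 to 8 N at the bottom. The brake is free once it is about 1 to 1.5 mm down (aim for about 5 mm); let go, the plate springs up and the brake holds again.
- stop: The marked stop: dark steel clamp fixed on the rail, 60 mm across, 30 mm long along the rail (faces 15 mm either side of the origin), 20 mm high, with a steel upright flag with a pointed top on it, reaching about 89 mm above the bench. Origin: its centre on the rail's top, 30 mm above the bench. It may stand at either end of the rail.
- collar: The plain clamp, the same as the stop but with no flag, fixed on the rail at the other side of the fence; not used. Origin as for the stop.
- cabochon: Loose bystander: turquoise-green polished stone, domed, 36 mm across, 19 mm high. Leave it alone. Origin: centre of its underside.
- small_stone: Loose bystander: small pale green stone, 24 mm across, 14 mm high. Leave it alone. Origin: centre of its underside.
- silver_ring: Loose bystander: plain silver finger ring lying flat, 22 mm across, 7 mm high. Leave it alone. Origin: centre of its underside.
- silver_blank: Loose bystander: flat spoon-shaped silver blank, about 74 x 28 mm, 5 mm thick. Leave it alone. Origin: centre of its underside.
- file: Loose bystander: small hand tool with a wooden handle, 190 mm long, lying down. Leave it alone. Origin: centre of its underside.
- polish_jar: Loose bystander: small jar with a paper label and a pale cap, 48 mm across, 60 mm high. Leave it alone. Origin: centre of its underside.
- dapping_block: Loose bystander: short dark wooden cylinder, 44 mm across, 35 mm high. Leave it alone. Origin: centre of its underside.

How it is judged:
By the outcome, as a careful person would: the job done as asked, in the order asked, and still so for the second after the job is handed in, with the robot touching nothing.
It also fails if it takes over 38 s, if anything falls off the work surface, if the arm or the gripper's body presses on something with over 40 N, if the wrist force passes 120 N, or if a joint passes its speed limit or range.

## Working session

There is one attempt and no reset: what is moved stays moved. The work goes in short steps, Python scripts to look and compute and a tool call to move; the robot and the scene stay as the last step left them, time stands still between calls to the robot, and variables do not carry over. Pictures are saved under pics/ and viewed, at most 10 in all, crops included, and the job is handed in when it is done.

Besides the shell and the picture viewer there is one more tool, called after ">>>" as name(argument=value, ...) on one line, values as JSON. drive_tool: Moves the arm, as the interface text tells. Its arguments: {"type":"object","properties":{"moves":{"type":"array","items":{"type":"object","properties":{"delta_pos":{"type":"array","items":{"type":"number"}},"turn":{"type":"number"},"claw":{"type":"number"}}}}},"required":["moves"]}

```bash
mkdir -p pics
cat > h.py <<'E'
import numpy as np, cv2
from station import monitor, cams, ticket
def cap(n,fn=None):
    c=cams.capture(n)
    if fn: cv2.imwrite('pics/'+fn,c['color'][:,:,::-1])
    return c
def pts(c):
    h,w=c['range_z'].shape; f=h/2/np.tan(np.radians(c['vertical_fov']/2))
    v,u=np.mgrid[:h,:w]; z=c['range_z']
    P=np.stack([(u-c['cx'])/f*z,(v-c['cy'])/f*z,z],-1)
    E=c['extrinsics']; return P@E[:3,:3].T+E[:3,3]
E
python3 - <<'E'
from h import *
a=cap('scene','s1.png');b=cap('side','d1.png')
np.savez('c.npz',sp=pts(a),dp=pts(b),sc=a['color'],dc=b['color'],se=a['extrinsics'],de=b['extrinsics'])
print(a['extrinsics'],b['extrinsics'],a['vertical_fov'],b['vertical_fov']); s=monitor.sense();print(s)
E
```

```text
[[-0.43979063  0.64342351 -0.62657034  1.16757135]
 [ 0.89808728  0.31883371 -0.30295923  0.32814703]
 [ 0.00484066 -0.69595348 -0.71807055  0.78502284]
 [ 0.          0.          0.          1.        ]] [[-0.90225494 -0.26246108  0.342126    0.30400762]
 [-0.43119718  0.54504909 -0.7190205   0.61092952]
 [ 0.00223943 -0.79626357 -0.60494571  0.5276842 ]
 [ 0.          0.          0.          1.        ]] 45.48556346246905 46.907698595644945
{'time_s': 0.1, 'joints': array([-5.85779430e+01,  2.20865868e+01,  3.87312117e-01, -2.54884014e-02,
       -6.84138427e+01, -1.48160752e+01]), 'joint_velocities': array([ 0.01278871, -0.17954067,  0.2476016 , -0.00697576, -0.04515535,
       -0.00156191]), 'effort': array([-2.59516792e-04, -3.91692281e+01,  1.87936020e+01,  4.23194915e+00,
        1.34273322e-02, -7.81037716e-05]), 'tcp_pos': array([ 0.17846705, -0.59839872,  0.22156412]), 'ee_rot': array([[-9.58339584e-01, -2.85630505e-01, -6.76250522e-04],
       [-2.85631286e-01,  9.58337705e-01,  1.90036948e-03],
       [ 1.05272880e-04,  2.01435760e-03, -9.99997966e-01]]), 'wrist_force': array([-0.28812622,  0.40170644,  1.12917559]), 'moment': array([0.02972716, 0.03230772, 0.01200813]), 'gripper_force': 0.0, 'gripper_width': 0.9981721162976677}
```

View pics/s1.png

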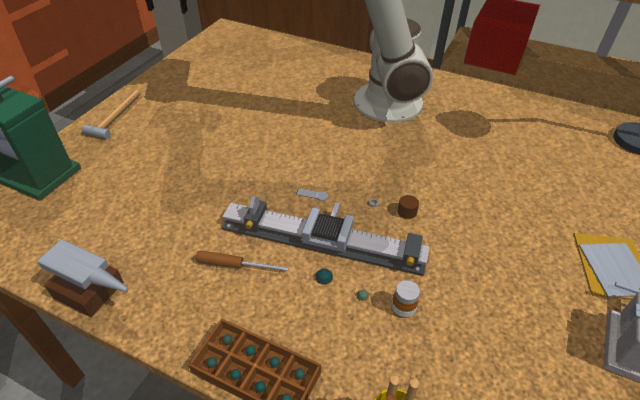

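View pics/d1.png

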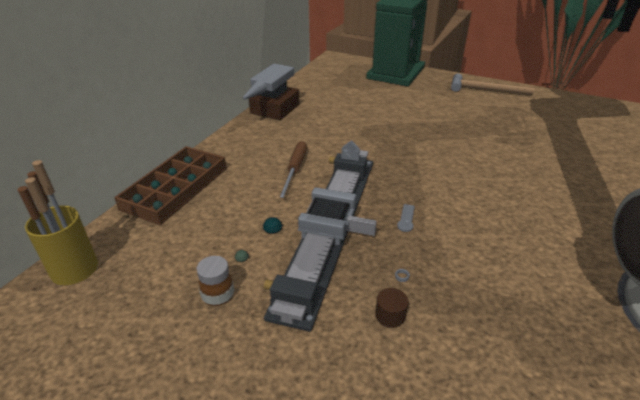

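The fence is at about (328,228) in the scene view, and its blade points toward the robot. The pointed flag is on the left clamp (257,207) in the scene view, which is the far clamp (350,150) in the side view. Both put it at the -y end. Next I'll fit the rail from the depth data in both views.

Run:
```python
from h import *
d=np.load('c.npz')
for k in 'sd':
    P=d[k+'p']; C=d[k+'c']
    u,v=((327,229) if k=='s' else (327,210)); print(k,'plate px',P[v,u], 'flag px', P[205,257] if k=='s' else P[152,350])
    c0=P[v,u]; Q=P.reshape(-1,3); 
    m=(np.linalg.norm(Q[:,:2]-c0[:2],axis=1)<.27)&(Q[:,2]>.022)&(Q[:,2]<.1)
    m2=m.reshape(P.shape[:2]).astype(np.uint8)
    n,L,st,_=cv2.connectedComponentsWithStats(m2); l=L[v,u]
    R=Q[(L==l).ravel()]; print('n',len(R))
    (cx,cy),(w,h),a=cv2.minAreaRect((R[:,:2]*1000).astype(np.float32)); print('rect',cx,cy,w,h,a)
    # axis: use rail-top points
    T=R[(R[:,2]>.026)&(R[:,2]<.034)]
    r=cv2.minAreaRect((T[:,:2]*1000).astype(np.float32)); print('railtop',r)
    vx,vy,_,_=cv2.fitLine(R[:,:2].astype(np.float32),cv2.DIST_HUBER,0,.001,.001).ravel(); e=np.array([vx,vy]); e*=np.sign(e[1]); n_=np.array([e[1],-e[0]])
    print('axis',e)
    s=(R[:,:2]-c0[:2])@e; t=(R[:,:2]-c0[:2])@n_
    for b in np.arange(-.24,.24,.006):
        q=(s>=b)&(s<b+.006)
        if q.sum()>3: print('%.0f: zmax %.1f med %.1f t %.0f..%.0f'%(b*1e3,np.percentile(R[q,2],97)*1e3,np.median(R[q,2])*1e3,*(np.percentile(t[q],[2,98])*1e3)))
```

```text
s plate px [0.56749895 0.06682509 0.04940346] flag px [ 0.57931384 -0.09269171  0.05867228]
n 4934
rect 543.5044555664062 51.13836669921875 125.43464660644531 439.83172607421875 9.825664520263672
railtop ((540.8474731445312, 50.5072021484375), (119.57719421386719, 439.96405029296875), 10.56273365020752)
axis [-0.17099616  0.9852717 ]
-234: zmax 33.1 med 31.1 t -27..13
-228: zmax 33.4 med 31.3 t -30..13
-222: zmax 33.3 med 31.3 t -29..14
-216: zmax 34.0 med 30.9 t -28..13
-210: zmax 33.1 med 31.3 t -29..14
-204: zmax 33.1 med 30.7 t -30..14
-198: zmax 33.5 med 31.1 t -30..13
-192: zmax 33.2 med 31.7 t -28..14
-186: zmax 33.6 med 30.9 t -4..15
-180: zmax 52.8 med 49.3 t -7..23
-174: zmax 53.9 med 50.5 t -0..32
-168: zmax 88.3 med 55.2 t -10..34
-162: zmax 86.3 med 55.4 t -35..34
-156: zmax 53.3 med 50.8 t -34..29
-150: zmax 52.4 med 38.1 t -36..22
-144: zmax 33.8 med 31.4 t -29..15
-138: zmax 33.2 med 31.1 t -28..14
-132: zmax 34.6 med 31.5 t -29..15
-126: zmax 33.1 med 31.4 t -29..14
-120: zmax 33.0 med 31.4 t -29..15
-114: zmax 34.3 med 31.4 t -29..15
-108: zmax 33.9 med 31.0 t -28..
[... 3526 characters left out ...]
 32.9 med 31.5 t -22..21
84: zmax 32.7 med 31.2 t -23..20
90: zmax 32.9 med 31.5 t -23..20
96: zmax 33.0 med 31.7 t -23..20
102: zmax 33.0 med 31.4 t -23..20
108: zmax 33.4 med 31.5 t -23..19
114: zmax 32.8 med 31.4 t -23..20
120: zmax 33.2 med 31.4 t -23..20
126: zmax 33.2 med 31.3 t -23..20
132: zmax 33.2 med 31.5 t -23..20
138: zmax 32.9 med 31.5 t -23..19
144: zmax 33.2 med 32.5 t -13..9
156: zmax 51.5 med 50.4 t -31..27
162: zmax 52.6 med 51.2 t -32..26
168: zmax 52.9 med 51.2 t -32..33
174: zmax 52.9 med 51.0 t -32..39
180: zmax 52.7 med 51.0 t -32..39
186: zmax 52.0 med 42.1 t -31..27
192: zmax 33.0 med 31.5 t -24..19
198: zmax 32.6 med 31.3 t -24..18
204: zmax 32.6 med 29.1 t -24..19
```

The depth data from both views gives these values, and the heights match the text:

| Quantity | Measured |
|---|---|
| Fence mid | (0.559, 0.0645) |
| Rail direction | (-0.170, 0.985) |
| Stop | 163 mm to the -y side |
| Travel to contact | about 102 mm |

Next I'll shut the gripper, align tool y with the rail and move over the plate.

>>> drive_tool(moves=[{"turn":0.119,"claw":0},{"delta_pos":[-40,48,0],"claw":0},{"delta_pos":[-40,48,0],"claw":0},{"delta_pos":[-40,48,0],"claw":0},{"delta_pos":[-40,48,0],"claw":0},{"delta_pos":[-40,48,0],"claw":0},{"delta_pos":[-40,48,0],"claw":0},{"delta_pos":[-40,48,0],"claw":0},{"delta_pos":[-40,48,0],"claw":0},{"delta_pos":[-40,48,0],"claw":0},{"delta_pos":[-40,48,0],"claw":0},{"claw":0}])

```text
invalid input
```

>>> drive_tool(moves=[{"delta_pos":[0,0,0],"turn":0.119,"claw":0},{"delta_pos":[-40,48,0],"turn":0,"claw":0},{"delta_pos":[-40,48,0],"turn":0,"claw":0},{"delta_pos":[-40,48,0],"turn":0,"claw":0},{"delta_pos":[-40,48,0],"turn":0,"claw":0},{"delta_pos":[-40,48,0],"turn":0,"claw":0},{"delta_pos":[-40,48,0],"turn":0,"claw":0},{"delta_pos":[-40,48,0],"turn":0,"claw":0},{"delta_pos":[-40,48,0],"turn":0,"claw":0},{"delta_pos":[-40,48,0],"turn":0,"claw":0},{"delta_pos":[-40,48,0],"turn":0,"claw":0},{"delta_pos":[0,0,0],"turn":0,"claw":0}])

```text
time_s: 1.6
tcp_pos: [0.4928, -0.0547, 0.222]
ee_rot: [[-0.985, -0.175, -0.0], [-0.175, 0.985, 0.0], [0.0, 0.0, -1.0]]
wrist_force: [-0.9, -0.7, -0.2]
gripper_width: 0.007
gripper_force: 0.0
```

>>> drive_tool(moves=[{"delta_pos":[-29,32,0],"turn":0,"claw":0},{"delta_pos":[-29,32,20],"turn":0,"claw":0},{"delta_pos":[-28,33,30],"turn":0,"claw":0},{"delta_pos":[0,0,40],"turn":0,"claw":0},{"delta_pos":[0,0,32],"turn":0,"claw":0},{"delta_pos":[0,0,0],"turn":0,"claw":0}])

```text
time_s: 2.35
tcp_pos: [0.5571, 0.0509, 0.0979]
ee_rot: [[-0.986, -0.169, -0.007], [-0.169, 0.986, -0.002], [0.007, -0.001, -1.0]]
wrist_force: [-0.5, -0.1, 0.3]
gripper_width: 0.005
gripper_force: 0.0
```

Run:
```python
from h import *
s=monitor.sense();print(s['tcp_pos'],s['wrist_force'])
a=cap('side','d2.png');b=cap('wrist','w2.png')
cv2.imwrite('pics/m.png',np.hstack([cv2.resize(a['color'][80:340,180:440],(400,400)),cv2.resize(b['color'],(400,250),interpolation=cv2.INTER_AREA).__class__(cv2.copyMakeBorder(cv2.resize(b['color'],(400,250)),0,150,0,0,0))] if 0 else [cv2.resize(a['color'][80:340,180:440],(400,400)),cv2.copyMakeBorder(cv2.resize(b['color'],(400,250)),0,150,0,0,cv2.BORDER_CONSTANT)])[:,:,::-1])
```

```text
[0.55714004 0.05094145 0.09787129] [-0.50292612 -0.14986371  0.29396687]
```

View pics/m.png

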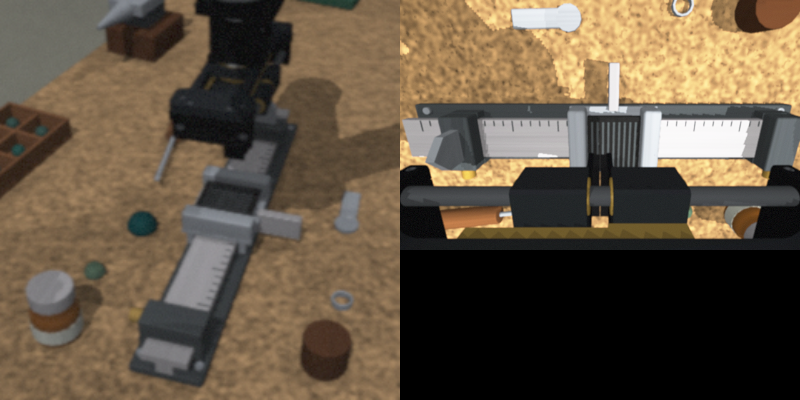

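The left half is the side view, with the shut fingers over the plate near (230,150). In the wrist view on the right, the fingertips at (600,160) are over the ribbed plate, between the blocks at (578,135) and (650,135). The stone, the ring and the other loose items haven't moved. I'll descend in steps.

>>> drive_tool(moves=[{"delta_pos":[-4,4,12],"turn":0,"claw":0},{"delta_pos":[0,0,14],"turn":0,"claw":0},{"delta_pos":[0,0,10],"turn":0,"claw":0},{"delta_pos":[0,0,4],"turn":0,"claw":0},{"delta_pos":[0,0,0],"turn":0,"claw":0},{"delta_pos":[0,0,0],"turn":0,"claw":0}])

```text
time_s: 3.2
tcp_pos: [0.563, 0.057, 0.0609]
ee_rot: [[-0.985, -0.17, 0.001], [-0.17, 0.985, 0.0], [-0.001, 0.0, -1.0]]
wrist_force: [0.8, -0.7, 0.2]
gripper_width: 0.001
gripper_force: 0.0
```

>>> drive_tool(moves=[{"delta_pos":[0,0,6],"turn":0,"claw":0},{"delta_pos":[0,0,4],"turn":0,"claw":0},{"delta_pos":[0,0,2],"turn":0,"claw":0},{"delta_pos":[0,0,2],"turn":0,"claw":0},{"delta_pos":[0,0,2],"turn":0,"claw":0},{"delta_pos":[0,0,0],"turn":0,"claw":0},{"delta_pos":[0,0,0],"turn":0,"claw":0}])

```text
time_s: 4.08
tcp_pos: [0.5625, 0.0568, 0.0453]
ee_rot: [[-0.985, -0.17, -0.0], [-0.17, 0.985, -0.0], [0.0, -0.0, -1.0]]
wrist_force: [-3.3, -0.5, 5.1]
gripper_width: 0.005
gripper_force: 3.0
```

>>> drive_tool(moves=[{"delta_pos":[0,0,2],"turn":0,"claw":0},{"delta_pos":[0,-1,0],"turn":0,"claw":0},{"delta_pos":[0,-2,0],"turn":0,"claw":0},{"delta_pos":[0,-3,0],"turn":0,"claw":0},{"delta_pos":[0,-3,0],"turn":0,"claw":0},{"delta_pos":[0,-3,0],"turn":0,"claw":0},{"delta_pos":[0,-3,0],"turn":0,"claw":0},{"delta_pos":[0,-2,0],"turn":0,"claw":0},{"delta_pos":[0,-1,0],"turn":0,"claw":0},{"delta_pos":[0,0,0],"turn":0,"claw":0}])

```text
time_s: 5.32
tcp_pos: [0.5655, 0.0389, 0.0434]
ee_rot: [[-0.985, -0.17, -0.0], [-0.17, 0.985, -0.0], [0.001, -0.0, -1.0]]
wrist_force: [-3.2, -1.1, 6.6]
gripper_width: 0.006
gripper_force: 3.2
```

```bash
cat > m.py <<'E'
from h import *
# fence position along rail from both views: block tops z .0545-.062
e=np.array([-.170,.985]);n=np.array([.985,.170]);o=np.array([.559,.0645])
for k in ('side','scene'):
    P=pts(cap(k,'last_%s.png'%k)).reshape(-1,3); s=(P[:,:2]-o)@e; t=(P[:,:2]-o)@n
    # blade: -x side strip, t -75..-48, z .03-.05
    q=(t<-.05)&(t>-.078)&(abs(s)<.2)&(P[:,2]>.022)&(P[:,2]<.05)
    q2=(t>-.036)&(t<-.012)&(abs(s)<.19)&(P[:,2]>.054)&(P[:,2]<.062)
    print(k,'blade mid %.1f n %d'%(np.median(s[q])*1e3,q.sum()),'block tops',np.percentile(s[q2],[2,50,98])*1e3 if q2.any() else None)
s=monitor.sense(); print('tcp s,t',(s['tcp_pos'][:2]-o)@e*1e3,(s['tcp_pos'][:2]-o)@n*1e3,s['tcp_pos'],s['wrist_force']@np.r_[e,0],s['wrist_force'],s['time_s'])
E
python3 m.py
```

```text
side blade mid -13.6 n 200 block tops [-60.46832854  13.79932941  28.87990005]
scene blade mid -13.4 n 6 block tops [-63.01104159  17.44223643  27.55656087]
tcp s,t -26.307750762503087 2.069921306400685 [0.56551689 0.03891637 0.04344535] -0.15945605182782435 [-2.88905734 -0.66050335  6.70922382] 5.425
```

The fence is moving with the fingertips, about 16 mm so far, with the plate about 4.5 mm down. I'll carry on gently.

>>> drive_tool(moves=[{"delta_pos":[0,-2,0],"turn":0,"claw":0},{"delta_pos":[0,-4,0],"turn":0,"claw":0},{"delta_pos":[0,-5,0],"turn":0,"claw":0},{"delta_pos":[0,-5,0],"turn":0,"claw":0},{"delta_pos":[0,-5,0],"turn":0,"claw":0},{"delta_pos":[0,-5,0],"turn":0,"claw":0},{"delta_pos":[0,-5,0],"turn":0,"claw":0},{"delta_pos":[0,-5,0],"turn":0,"claw":0},{"delta_pos":[0,-5,0],"turn":0,"claw":0},{"delta_pos":[0,-4,0],"turn":0,"claw":0},{"delta_pos":[0,-3,0],"turn":0,"claw":0},{"delta_pos":[0,-2,0],"turn":0,"claw":0}])

```text
time_s: 6.92
tcp_pos: [0.574, -0.0103, 0.0434]
ee_rot: [[-0.985, -0.17, -0.0], [-0.17, 0.985, -0.0], [0.001, -0.0, -1.0]]
wrist_force: [-2.8, -0.0, 5.6]
gripper_width: 0.004
gripper_force: 3.2
```

>>> drive_tool(moves=[{"delta_pos":[0,-2,0],"turn":0,"claw":0},{"delta_pos":[0,-2,0],"turn":0,"claw":0},{"delta_pos":[0,-2,0],"turn":0,"claw":0},{"delta_pos":[0,-2,0],"turn":0,"claw":0},{"delta_pos":[0,-2,0],"turn":0,"claw":0},{"delta_pos":[0,-2,0],"turn":0,"claw":0},{"delta_pos":[0,-1,0],"turn":0,"claw":0},{"delta_pos":[0,0,0],"turn":0,"claw":0}])

```text
time_s: 7.92
tcp_pos: [0.5762, -0.0232, 0.0435]
ee_rot: [[-0.985, -0.17, -0.001], [-0.17, 0.985, -0.001], [0.001, -0.0, -1.0]]
wrist_force: [-2.3, 0.2, 7.1]
gripper_width: 0.007
gripper_force: 3.2
```

```bash
python3 m.py
```

```text
side blade mid -76.3 n 181 block tops [-124.31642653  -48.23158031  -34.25704546]
scene blade mid -76.9 n 25 block tops [-146.18927614  -45.03461888  -35.85322111]
tcp s,t -89.31529514410073 2.0020600093772263 [ 0.57617065 -0.02321196  0.04347147] 0.34287665420651253 [-2.35887733 -0.05901776  6.78494323] 8.025
```

>>> drive_tool(moves=[{"delta_pos":[0,-1,0],"turn":0,"claw":0},{"delta_pos":[0,-2,0],"turn":0,"claw":0},{"delta_pos":[0,-2,0],"turn":0,"claw":0},{"delta_pos":[0,-2,0],"turn":0,"claw":0},{"delta_pos":[0,-2,0],"turn":0,"claw":0},{"delta_pos":[0,-2,0],"turn":0,"claw":0},{"delta_pos":[0,-2,0],"turn":0,"claw":0},{"delta_pos":[0,-2,0],"turn":0,"claw":0},{"delta_pos":[0,-1,0],"turn":0,"claw":0},{"delta_pos":[0,-1,0],"turn":0,"claw":0}])

```text
time_s: 9.28
tcp_pos: [0.579, -0.0398, 0.0434]
ee_rot: [[-0.985, -0.17, -0.001], [-0.17, 0.985, -0.0], [0.001, -0.0, -1.0]]
wrist_force: [-3.0, 0.4, 5.9]
gripper_width: 0.006
gripper_force: 3.2
```

>>> drive_tool(moves=[{"delta_pos":[0,-1,0],"turn":0,"claw":0},{"delta_pos":[0,-1,0],"turn":0,"claw":0}])

```text
time_s: 9.52
tcp_pos: [0.5793, -0.0418, 0.0434]
ee_rot: [[-0.985, -0.17, -0.001], [-0.17, 0.985, -0.0], [0.001, -0.0, -1.0]]
wrist_force: [-2.1, 1.1, 7.0]
gripper_width: 0.007
gripper_force: 3.2
```

>>> drive_tool(moves=[{"delta_pos":[0,-1,0],"turn":0,"claw":0},{"delta_pos":[0,0,0],"turn":0,"claw":0}])

```text
time_s: 9.78
tcp_pos: [0.5795, -0.0426, 0.0434]
ee_rot: [[-0.985, -0.17, -0.001], [-0.17, 0.985, -0.0], [0.001, 0.0, -1.0]]
wrist_force: [-2.3, 0.8, 6.8]
gripper_width: 0.006
gripper_force: 3.2
```

```bash
python3 m.py
```

```text
side blade mid -96.1 n 173 block tops [-157.99419148  -68.70516676  -53.36242769]
scene blade mid -96.6 n 30 block tops [-151.87822788  -64.67738136  108.17047069]
tcp s,t -108.91983449821075 1.9498362426553193 [ 0.57945486 -0.04254823  0.04338307] 1.879746135809436 [-3.95833375  1.22520751  5.9084776 ] 9.875
```

>>> drive_tool(moves=[{"delta_pos":[0,-1,0],"turn":0,"claw":0},{"delta_pos":[0,-1,0],"turn":0,"claw":0}])

```text
time_s: 10.12
tcp_pos: [0.5804, -0.0438, 0.0435]
ee_rot: [[-0.985, -0.17, 0.001], [-0.17, 0.985, 0.001], [-0.001, 0.001, -1.0]]
wrist_force: [-2.9, 3.9, 5.9]
gripper_width: 0.009
gripper_force: 3.1
```

>>> drive_tool(moves=[{"delta_pos":[0,-1,0],"turn":0,"claw":0},{"delta_pos":[0,0,0],"turn":0,"claw":0}])

```text
time_s: 10.38
tcp_pos: [0.5809, -0.0448, 0.0437]
ee_rot: [[-0.985, -0.17, 0.002], [-0.17, 0.985, 0.001], [-0.002, 0.001, -1.0]]
wrist_force: [-1.6, 3.8, 5.9]
gripper_width: 0.004
gripper_force: 3.1
```

>>> drive_tool(moves=[{"delta_pos":[0,-1,0],"turn":0,"claw":0},{"delta_pos":[0,0,0],"turn":0,"claw":0}])

```text
time_s: 10.62
tcp_pos: [0.5814, -0.0457, 0.0438]
ee_rot: [[-0.985, -0.171, 0.002], [-0.171, 0.985, 0.001], [-0.002, 0.0, -1.0]]
wrist_force: [-2.6, 3.8, 5.6]
gripper_width: 0.007
gripper_force: 3.1
```

```bash
python3 m.py
```

```text
side blade mid -96.0 n 169 block tops [-158.47653207  -68.60181418  -53.20741633]
scene blade mid -97.6 n 33 block tops [-145.78207095  -64.57634947  -51.33354456]
tcp s,t -112.35692812709337 3.3394280851742653 [ 0.58140962 -0.0457003   0.04377267] 3.481175660085923 [-1.99014255  3.19071211  5.71884653] 10.725
```

The rail force rose to a steady 3.8 N and the fence stopped while the tips slid about 3 mm. That suggests it has met the stop, so I'll check visually.

Run:
```python
import cv2,numpy as np
a=cv2.imread('pics/last_side.png')[110:260,260:410];b=cv2.imread('pics/last_scene.png')[165:275,215:365]
cv2.imwrite('pics/m2.png',np.hstack([cv2.resize(a,(400,400)),cv2.resize(b,(400,400))]))
```

```text
(no output)
```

View pics/m2.png

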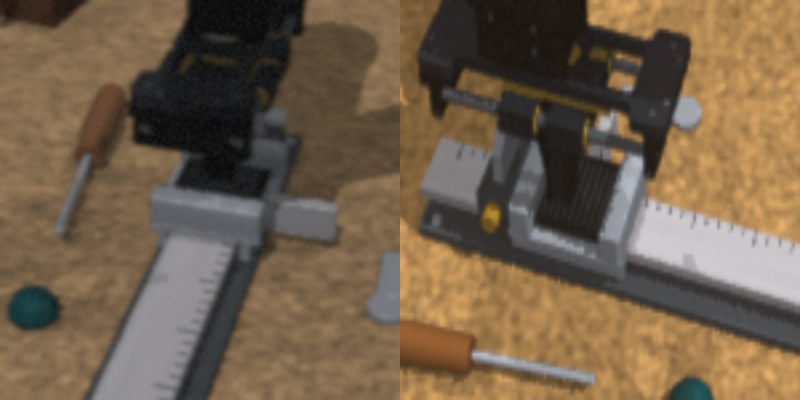

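In the scene view on the right, the fence's end block is flush against the flagged clamp at (510,210). I'll lift straight up.

>>> drive_tool(moves=[{"delta_pos":[0,0,-2],"turn":0,"claw":0},{"delta_pos":[0,0,-3],"turn":0,"claw":0},{"delta_pos":[0,0,-4],"turn":0,"claw":0},{"delta_pos":[0,0,-8],"turn":0,"claw":0},{"delta_pos":[0,0,-20],"turn":0,"claw":0},{"delta_pos":[0,0,-40],"turn":0,"claw":0},{"delta_pos":[0,0,-50],"turn":0,"claw":0},{"delta_pos":[0,30,-40],"turn":0,"claw":0},{"delta_pos":[40,40,0],"turn":0,"claw":0},{"delta_pos":[40,40,0],"turn":0,"claw":0},{"delta_pos":[40,40,0],"turn":0,"claw":0},{"delta_pos":[0,0,0],"turn":0,"claw":0}])

```text
time_s: 12.22
tcp_pos: [0.4343, 0.0819, 0.2102]
ee_rot: [[-0.985, -0.174, 0.0], [-0.174, 0.985, 0.001], [-0.001, 0.001, -1.0]]
wrist_force: [1.4, 0.3, 0.1]
gripper_width: 0.004
gripper_force: 0.0
```

```bash
python3 m.py
python3 - <<'E'
import cv2,numpy as np
a=cv2.imread('pics/last_side.png')[110:260,260:410];b=cv2.imread('pics/last_scene.png')[165:275,215:365]
cv2.imwrite('pics/m3.png',np.hstack([cv2.resize(a,(400,400)),cv2.resize(b,(400,400))]))
E
```

```text
side blade mid -95.7 n 174 block tops [-158.27505644  -70.88971507  -53.51439067]
scene blade mid -97.7 n 60 block tops [-147.89686707 -128.58802885  -55.8940336 ]
tcp s,t 37.16467845247515 -117.40376064016971 [0.43693249 0.08116315 0.21022639] 0.42258329568301367 [-0.57089024  0.33048929 -1.42223842] 12.325
```

View pics/m3.png

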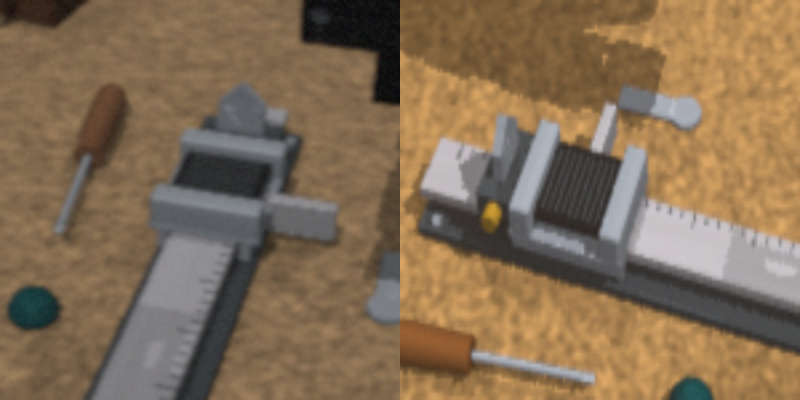

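The fence is flush against the flagged clamp, with no gap at (515,200). The plate is up, the loose items haven't moved and the arm is clear.

```bash
python3 -c "
from station import ticket; print(ticket.finish_job())"
```

```text
the job is handed in; nothing more can be done
None
```

The fence is against the flagged clamp with the plate up and the brake holding; the arm is clear, nothing else on the bench moved, and the job was handed in at about 12 s.

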